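# Tuck a cable-duct cover under the lapped flap and hold it flat

### The job

Pick up the aluminium duct cover with the orange edge (the black rib is there to hold it by) and fit it over the open mouth of the grey cable duct: slide its orange edge under the teal flap, about 25 mm in or up to the stop, straight and centred on the duct, without lifting the flap. Then press the cover down flat on the duct against the yellow sprung bar, and finish while still holding it pressed down, so that a colleague could put in the screws. Leave the white cover and the other things on the desk where they are.

Things in the scene. Friction and masses are not known exactly. Their poses are not given: they have to be found in the camera images.
- cover_grip (a point): Aluminium cover to fit: plate 150 (its x) x 90 (y) x 4 mm, about 0.14 kg, orange band on its leading +x edge; across its middle a black upright grip rib, 12 mm thick (x), 50 mm long (y), rising 40 mm above the plate. Starts flat on the desk. This point is in the rib over the plate's centre, 28 mm above the plate's underside; z up.
- cover_nose (a point): Middle of the cover's orange leading edge, at the underside of the plate: 75 mm in +x from the rib, 28 mm below cover_grip. Axes as the cover's.
- duct: Grey desk cable duct, fixed, x from -135 to +140 mm, 120 mm wide (y). Origin on the desk under the middle of the teal flap's free edge; +x is the direction of tucking, z up. The cover lies on its flat top, 30 mm above the desk. Under the flap are a stop across the duct at x = 35 mm, where tucking ends, and side cheeks 112 mm apart.
- duct_mouth (a point): On the duct, level with its flat top (30 mm above its origin), axes as the duct's. From here the open mouth with cables in it, which the cover has to cover, runs from x = -106 to -12 mm, y from -35 to +35 mm.
- flap (a joint): Hinge of the teal flap, the lapping piece over the far part of the duct (94 x 106 x 3 mm, 0.12 kg); rad, 0 = down, grows as its free edge lifts; loose, falls back by itself. Down, its underside is 8 mm above the duct's top; the last 10 mm at the free edge bend up, so the gap's mouth is about 12 mm high.
- lap_edge (a point): On the teal flap, middle of its free edge (facing -x of the duct): x = 0 of the duct, 39.5 mm above the desk when down; the bent-up edge reaches about 45 mm above the desk.
- bar (a joint): Yellow sprung bar in the duct's mouth, 10 (x) x 50 mm (y), centred at x = -95 mm of the duct; m, 0 = up: it stands 6 mm above the duct's top and holds the cover's tail up; 0.006 = level with the duct's top (cover flat). It starts to move at about 2.5 N, is level at about 4 N, and springs back when let go.
- spare_grip (a point): the other, white duct cover with a blue rib, same shape and size (150 x 90 mm), a bystander; this point lies on its rib 28 mm above its underside
- bottle: pink drinks bottle, 68 mm across, 210 mm tall, standing; origin at the centre of its base
- mug: white mug, 80 mm across, 95 mm tall; origin at the centre of its base
- driver: red-handled screwdriver lying on the desk
- mouse: black computer mouse, 105 x 60 x 34 mm
- tapeRoll: amber roll of tape lying flat, 60 mm across, 20 mm high
Mind the look-alikes: they are no part of the job. What is shaped like the part that bears cover_grip but green or purple is not meant.

How it is judged:
By the outcome, as a careful person would: the job done as asked, in the order asked, and still so for the second after the job is handed in, while the arm keeps its last pose, push and grip.
It also fails if it takes over 45 s, if anything falls off the work surface, if the arm or the gripper's body presses on something with over 40 N, if the wrist force passes 120 N, or if a joint passes its speed limit or range.

### The arm

A 6-joint arm with a two-finger parallel gripper is mounted at the origin on the work surface. World frame = base frame: x ahead of the robot, y to its left, z up, the work surface at z = 0. Lengths are in m, angles in rad, forces in N, time in s.
With the tool pointing down it reaches from about 0.35 to 0.775 m from the base axis. Payload 7.3 kg.
Tool frame: the origin (TCP) lies midway between the tips of the shut fingers; the grasp point (between the pads) lies 19 mm behind it (robot.grip_depth is the z of the grasp point in the tool frame, in m); z points along the fingers, y is the line along which they close (so a half turn about z gives the same grasp; the last joint's range is limited). The gripper opens to 92 mm and grips with 3 to 60 N. Pads are 19 mm wide; open, the fingers measure 130 mm over their backs; the gripper's body (75 mm by 190 mm) begins 47 mm behind the grasp point.
Start: joints at [-1.484, 0.342, 1.524, -0, 1.275, -0.146], TCP at [0.121, -0.511, 0.227] pointing down, gripper open.
Joint ranges: [-2.53, 2.53], [-0.77, 2.02], [0.04, 2.7], [-1, 4.14], [0.28, 2.66], [-3.11, 3.11]. Speed limits (rad/s): [2.57, 2.57, 3.14, 3.14, 3.14, 3.14].

### API

Orientations are given as [roll, pitch, yaw] about the fixed x, y, z axes, in that order (R = Rz(yaw) Ry(pitch) Rx(roll)).
In Python, from cell import robot, viewer gives the robot as it stands.
- The arm moves only by the tool step_arm, never from a script. Its argument "increments" is a list of rows, each an object with "delta_pos": the shift along the tool's x, y, z in cm, a list of three; "dr": the turn, a rotation vector about the tool's x, y, z in degrees, a list of three; "fingers": the closure, from -1 (fully open) to 1 (shut), so that 0 is half open. In form: [{"delta_pos": [tx, ty, tz], "dr": [wx, wy, wz], "fingers": fingers}, ...]. A call has exactly 5 rows; each row is the pose to reach, as a shift and turn from the pose commanded when the call began, along the tool's axes at that moment; what a row does not reach only later rows make up. A row lasts 1/8 s, in which the tool goes at most 62.5 mm and 10.7 degrees, less where a joint would pass 70% of its speed; a pose out of reach is approached as far as the arm can. A call with a gripper value outside its range is refused whole. The fingers move at their own pace and stop on an object; "newtons" is the grip in N (left out, the last holds). Time passes only in rows, so rows that repeat a pose let the fingers close, or fill a call up. It gives the time, the measured TCP pose, the force, the opening and the grip force at its end, in the units of the state.
- robot.observe(): the state, without advancing time (a new reading comes with each control period).
- viewer.read_camera(name): name is "scene" or "top" or "wrist"; returns the picture (420x560x3 uint8, red, green, blue); there is no depth.
- viewer.camera_params(name): a dict with "K" (3x3 intrinsics, pixels), "T" (4x4, takes a point from camera to world coordinates). Camera axes: x right, y down, z forward; pixel columns grow to the right and rows downward; lengths in m; the calibration is good to about 2 mm. A picture is of the moment at which its call begins: read the wrist's pose just before it. camera_params takes no time and is no camera call; for the wrist camera it gives the pose at the moment of the call.
- robot.hand_in(): hands the job in; it is judged then, once.
The state is a dict: "time": time; "qpos": joint angles; "qvel": joint speeds; "joint_efforts": joint torques, N m; "tool_pos": TCP position; "tool_rot": TCP orientation; "contact_force": force on the tool from outside, world axes, zero at the start; "torque": the same for the moment, N m; "opening": finger opening in m; "grip_force": force on a finger pad.
Only numpy, scipy, OpenCV 4.12 (cv2) and the standard library are available. Lean on these libraries where they do the work, as an engineer would, in place of code of your own. Each camera call takes 0.05 s, during which the arm holds its last target. There are 200 camera calls.

## Working session

There is one attempt and no reset: what is moved stays moved. The work goes in short steps, Python scripts to look and compute and a tool call to move; the robot and the scene stay as the last step left them, time stands still between calls to the robot, and variables do not carry over. Pictures are saved under pics/ and viewed, at most 10 in all, crops included, and the job is handed in when it is done.

Besides the shell and the picture viewer there is one more tool, called after ">>>" as name(argument=value, ...), one argument or row to a line, values as JSON. step_arm: Moves the arm, as the interface text tells. Its arguments: {"type":"object","properties":{"increments":{"type":"array"},"newtons":{"type":"number"}},"required":["increments"]}

```bash
ls; mkdir -p pics; python3 - <<'E'
from cell import robot, viewer
import cv2
for n in ("top","scene"):
    im=viewer.read_camera(n); cv2.imwrite(f"pics/{n}0.png",im[:,:,::-1])
    p=viewer.camera_params(n); print(n,p["K"].round(1).tolist(),p["T"].round(3).tolist())
s=robot.observe(); print(s); print(robot.grip_depth)
E
```

```text
pics
top [[521.3, 0.0, 278.9], [0.0, 521.3, 206.0], [0.0, 0.0, 1.0]] [[-0.014, -0.995, 0.097, 0.366], [-1.0, 0.015, 0.007, -0.102], [-0.009, -0.097, -0.995, 1.699], [0.0, 0.0, 0.0, 1.0]]
scene [[384.5, 0.0, 284.2], [0.0, 384.5, 210.8], [0.0, 0.0, 1.0]] [[0.412, 0.754, -0.512, 1.098], [0.911, -0.338, 0.237, -0.336], [0.006, -0.564, -0.826, 1.004], [0.0, 0.0, 0.0, 1.0]]
{'time': 0.1, 'qpos': array([-1.48402368e+00,  3.42670958e-01,  1.52491223e+00,  4.28807911e-06,
        1.27538305e+00, -1.45986436e-01]), 'qvel': array([-1.08639526e-03, -2.40904854e-03, -4.31967810e-03, -1.73488526e-03,
        1.83571266e-05,  1.20019550e-03]), 'joint_efforts': array([ 1.88520789e-03, -4.32004058e+01, -2.44695586e+01,  7.19144032e-02,
        5.25742513e-02, -5.39145628e-05]), 'tool_pos': array([ 0.12109702, -0.51047961,  0.22610839]), 'tool_rot': array([-3.14023428e+00, -2.03869569e-04,  2.32757695e-01]), 'contact_force': array([ 0.31510593,  0.27907052, -1.03830255]), 'torque': array([-0.02894807, -0.0103337 ,  0.01310657]), 'grip_force': 0.0, 'opening': 0.09163028073605078}
-0.0188
```

View pics/top0.png

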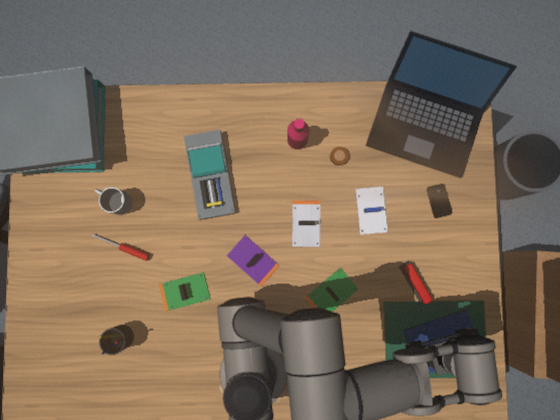

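View pics/scene0.png

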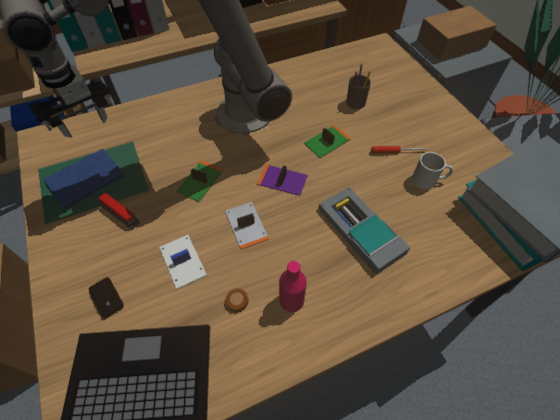

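The top view shows the aluminium cover at about (306,225), with its orange edge at row 202. The duct is around (210,175), with the teal flap at (207,160) and the yellow bar at (213,204). The white spare is at (372,210).

```bash
cat > h.py <<'E'
import numpy as np, cv2
from cell import robot, viewer
from scipy.spatial.transform import Rotation as Rot
def ray(p,uv,z):
    d=p["T"][:3,:3]@np.linalg.solve(p["K"],[uv[0],uv[1],1]); o=p["T"][:3,3]
    return o+d*(z-o[2])/d[2]
def proj(p,X):
    c=p["T"][:3,:3].T@(np.asarray(X)-p["T"][:3,3]); q=p["K"]@c; return q[:2]/q[2]
def mask(im,lo,hi,box=None):
    h=cv2.cvtColor(im,cv2.COLOR_RGB2HSV); m=cv2.inRange(h,lo,hi)
    if box:
        k=np.zeros_like(m); x0,y0,x1,y1=box; k[y0:y1,x0:x1]=255; m&=k
    return m
def blob(m):
    m=cv2.morphologyEx(m,cv2.MORPH_OPEN,np.ones((2,2),np.uint8))
    c=max(cv2.findContours(m,0,2)[0],key=cv2.contourArea)
    return c,cv2.boxPoints(cv2.minAreaRect(c)),cv2.contourArea(c)
def rel(pos,rpy=None):
    "shift (cm) and turn (deg) in tool axes from the present measured pose"
    s=robot.observe(); R=Rot.from_euler("xyz",s["tool_rot"])
    print("pos",s["tool_pos"].round(4),"rot",np.degrees(s["tool_rot"]).round(2))
    print("delta",(R.inv().apply(np.asarray(pos)-s["tool_pos"])*100).round(2),end=" ")
    if rpy is not None: print("dr",np.degrees((R.inv()*Rot.from_euler("xyz",rpy)).as_rotvec()).round(2))
E
python3 - <<'E'
from h import *
im=cv2.imread("pics/top0.png")[:,:,::-1].copy(); p=viewer.camera_params("top")
for n,lo,hi,box,z in [("plate",(0,0,110),(179,50,255),(285,190,328,255),.004),("rib",(0,0,0),(179,255,70),(295,212,322,235),.04),("orange",(5,150,120),(18,255,255),(288,195,325,210),.004),
  ("teal",(80,100,50),(95,255,255),(180,135,235,185),.04),("yellow",(22,120,100),(35,255,255),(190,190,235,215),.036),("duct",(0,0,50),(179,60,130),(175,120,245,230),.03)]:
    try:
        c,b,a=blob(mask(im,lo,hi,box)); print(n,a,b.round(1).tolist(),"ctr",ray(p,b.mean(0),z).round(4),[ray(p,q,z)[:2].round(3).tolist() for q in b])
    except Exception as e: print(n,e)
E
```

```text
plate 1014.0 [[293.0, 206.0], [321.0, 206.0], [321.0, 247.0], [293.0, 247.0]] ctr [ 0.4632 -0.1799  0.004 ] [[0.531, -0.135], [0.53, -0.227], [0.396, -0.224], [0.397, -0.133]]
rib 6.0 [[309.0, 223.0], [313.0, 223.0], [313.0, 225.0], [309.0, 225.0]] ctr [ 0.469  -0.1911  0.04  ] [[0.472, -0.185], [0.472, -0.198], [0.466, -0.197], [0.466, -0.185]]
orange 51.5 [[294.0, 202.0], [320.0, 202.0], [320.0, 204.0], [294.0, 204.0]] ctr [ 0.5401 -0.1813  0.004 ] [[0.544, -0.139], [0.543, -0.224], [0.536, -0.224], [0.537, -0.139]]
teal 799.5 [[189.10000610351562, 151.5], [221.1999969482422, 146.10000610351562], [225.5, 172.1999969482422], [193.39999389648438, 177.60000610351562]] ctr [0.6746 0.1395 0.04  ] [[0.71, 0.199], [0.726, 0.094], [0.64, 0.081], [0.624, 0.184]]
yellow 34.0 [[207.5, 204.10000610351562], [221.6999969482422, 201.5], [222.3000030517578, 204.8000030517578], [208.10000610351562, 207.39999389648438]] ctr [0.5364 0.1157 0.036 ] [[0.538, 0.14], [0.546, 0.094], [0.535, 0.092], [0.527, 0.138]]
duct 487.5 [[189.89999389648438, 181.6999969482422], [213.39999389648438, 171.8000030517578], [230.3000030517578, 211.8000030517578], [206.89999389648438, 221.6999969482422]] ctr [0.5623 0.1319 0.03  ] [[0.612, 0.197], [0.644, 0.121], [0.513, 0.067], [0.482, 0.142]]
```

```bash
python3 - <<'E'
from h import *
rel([0.455,-0.181,0.226],[np.pi,0,np.pi/2])
E
```

```text
pos [ 0.1211 -0.5105  0.2261] rot [-1.7992e+02 -1.0000e-02  1.3340e+01]
delta [ 40.09 -24.36   0.05] dr [-6.000e-02 -6.000e-02 -7.666e+01]
```

>>> step_arm(
  increments=[
    {"delta_pos": [4, -2.4, 0], "dr": [0, 0, -9], "fingers": -1},
    {"delta_pos": [9, -5.4, 0], "dr": [0, 0, -19], "fingers": -1},
    {"delta_pos": [14, -8.4, 0], "dr": [0, 0, -29], "fingers": -1},
    {"delta_pos": [19, -11.4, 0], "dr": [0, 0, -39], "fingers": -1},
    {"delta_pos": [24, -14.4, 0], "dr": [0, 0, -48], "fingers": -1},
  ],
)

```text
time: 0.72
tool_pos: [0.3224, -0.3138, 0.2266]
tool_rot: [-3.142, -0.0, 1.076]
contact_force: [1.2, 0.2, -0.4]
opening: 0.0917
grip_force: 0.0
```

```bash
python3 - <<'E'
from h import *
rel([0.455,-0.181,0.226],[np.pi,0,np.pi/2])
E
```

```text
pos [ 0.3224 -0.3138  0.2266] rot [-180.     -0.     61.63]
delta [17.99  5.35  0.06] dr [ -0.    -0.   -28.37]
```

>>> step_arm(
  increments=[
    {"delta_pos": [5, 1.5, 0], "dr": [0, 0, -8], "fingers": -1},
    {"delta_pos": [10, 3, 0], "dr": [0, 0, -17], "fingers": -1},
    {"delta_pos": [15, 4.5, 0], "dr": [0, 0, -25], "fingers": -1},
    {"delta_pos": [18, 5.35, 0], "dr": [0, 0, -28.4], "fingers": -1},
    {"delta_pos": [18, 5.35, 0], "dr": [0, 0, -28.4], "fingers": -1},
  ],
)

```text
time: 1.35
tool_pos: [0.4556, -0.1815, 0.2263]
tool_rot: [-3.141, -0.001, 1.57]
contact_force: [-0.1, -0.2, 0.2]
opening: 0.0918
grip_force: 0.0
```

```bash
python3 - <<'E'
from h import *
p=viewer.camera_params("wrist"); im=viewer.read_camera("wrist"); cv2.imwrite("pics/w1.png",im[:,:,::-1]); np.savez("w1.npz",**p)
print(p["K"].round(1).tolist(),p["T"].round(3).tolist()); rel([0.469,-0.181,0.013],[np.pi,0,np.pi/2])
E
```

```text
[[296.4, 0.0, 281.7], [0.0, 296.4, 209.0], [0.0, 0.0, 1.0]] [[1.0, 0.0, -0.002, 0.456], [-0.0, -0.962, -0.273, -0.108], [-0.002, 0.273, -0.962, 0.384], [0.0, 0.0, 0.0, 1.0]]
pos [ 0.4548 -0.1824  0.2263] rot [-1.7994e+02 -1.0000e-02  8.9830e+01]
delta [ 0.14  1.45 21.32] dr [-0.06 -0.01 -0.17]
```

View pics/w1.png

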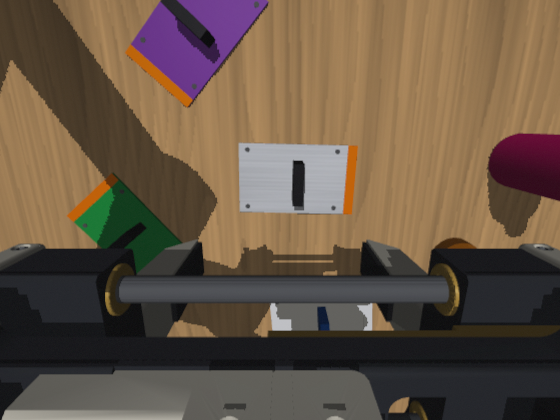

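The wrist view shows the aluminium cover at (297,180), with its orange edge at right (x≈350) and its rib at (298,185). The view is unobstructed.

```bash
python3 - <<'E'
from h import *
im=cv2.imread("pics/w1.png")[:,:,::-1].copy(); p=np.load("w1.npz")
bx=(225,130,370,225)
m=mask(im,(0,0,110),(179,60,255),bx)|mask(im,(5,150,120),(15,255,255),bx)
m=cv2.morphologyEx(m,cv2.MORPH_CLOSE,np.ones((15,15)))
c,b,a=blob(m); q=np.array([ray(p,x,.004) for x in b]); print(b.round(1).tolist(),q[:,:2].round(4).tolist(),"ctr",q.mean(0).round(4))
o=blob(mask(im,(5,150,120),(15,255,255),bx))[1]; w=np.array([ray(p,x,.004)[:2] for x in o]);print("or",w.round(4).tolist(), w.mean(0).round(4))
r=blob(mask(im,(0,0,0),(179,255,70),(285,150,312,213)))[1]; print("rib",r.round(1).tolist(),[ray(p,x,.044)[:2].round(4).tolist() for x in r])
E
```

```text
[[237.5, 212.6999969482422], [239.0, 143.10000610351562], [358.20001220703125, 145.8000030517578], [356.6000061035156, 215.3000030517578]] [[0.3962, -0.2208], [0.4019, -0.1298], [0.5516, -0.1331], [0.5559, -0.2244]] ctr [ 0.4764 -0.177   0.004 ]
or [[0.5385, -0.2239], [0.5407, -0.1326], [0.5522, -0.1335], [0.5507, -0.2249]] [ 0.5455 -0.1787]
rib [[292.5, 206.89999389648438], [294.0, 161.6999969482422], [305.3999938964844, 162.10000610351562], [303.8999938964844, 207.3000030517578]] [[0.4683, -0.2017], [0.4695, -0.1482], [0.4825, -0.1486], [0.4819, -0.2022]]
```

>>> step_arm(
  increments=[
    {"delta_pos": [0.4, 2.05, 4], "dr": [0, 0, 1], "fingers": -0.5},
    {"delta_pos": [0.4, 2.05, 9], "dr": [0, 0, 1], "fingers": -0.5},
    {"delta_pos": [0.4, 2.05, 14], "dr": [0, 0, 1], "fingers": -0.5},
    {"delta_pos": [0.4, 2.05, 15], "dr": [0, 0, 1], "fingers": -0.5},
    {"delta_pos": [0.4, 2.05, 15], "dr": [0, 0, 1], "fingers": -0.5},
  ],
)

```text
time: 2.02
tool_pos: [0.4752, -0.18, 0.0773]
tool_rot: [-3.142, 0.0, 1.547]
contact_force: [0.2, -0.1, -0.4]
opening: 0.0687
grip_force: 0.0
```

```bash
python3 - <<'E'
from h import *
p=viewer.camera_params("wrist"); im=viewer.read_camera("wrist"); cv2.imwrite("pics/w2.png",im[:,:,::-1])
print(p["T"][:3,3])
bx=(150,60,450,260)
r=blob(mask(im,(0,0,0),(179,255,60),(230,100,350,260)))[1]; print("rib",r.round(1).tolist(),[ray(p,x,.044)[:2].round(4).tolist() for x in r])
print("grip proj",proj(p,[.4755,-.178,.044])); rel([.4755,-.178,.010],[np.pi,0,np.radians(88.8)])
E
```

```text
[ 0.47727924 -0.10631463  0.23522048]
rib [[274.0, 186.0], [290.0, 186.0], [290.0, 260.0], [274.0, 260.0]] [[0.4711, -0.1449], [0.4816, -0.1451], [0.4808, -0.1982], [0.4695, -0.1979]]
grip proj [281.81118061 233.2847078 ]
pos [ 0.4759 -0.1802  0.0782] rot [1.7989e+02 7.0000e-02 8.8680e+01]
delta [ 0.23 -0.06  6.82] dr [ 0.11  0.07 -0.12]
```

View pics/w2.png

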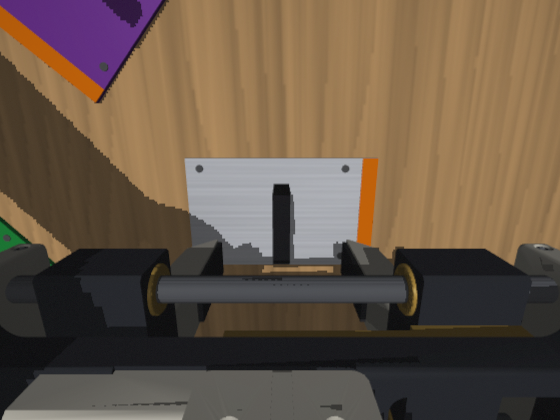

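The rib at (282,225) stands centred between the fingers (200 to 365).

>>> step_arm(
  increments=[
    {"delta_pos": [0.3, 0, 4], "dr": [0, 0, 0], "fingers": -0.5},
    {"delta_pos": [0.3, 0, 6], "dr": [0, 0, 0], "fingers": -0.3},
    {"delta_pos": [0.3, 0, 6.75], "dr": [0, 0, 0], "fingers": 0},
    {"delta_pos": [0.3, 0, 6.75], "dr": [0, 0, 0], "fingers": 1},
    {"delta_pos": [0.3, 0, 6.75], "dr": [0, 0, 0], "fingers": 1},
  ],
  newtons=45,
)

```text
time: 2.7
tool_pos: [0.4762, -0.1767, 0.0105]
tool_rot: [3.139, 0.001, 1.549]
contact_force: [1.1, 0.0, 0.4]
opening: 0.0345
grip_force: 0.0
```

>>> step_arm(
  increments=[
    {"delta_pos": [0, 0, 0], "dr": [0, 0, 0], "fingers": 1},
    {"delta_pos": [0, 0, 0], "dr": [0, 0, 0], "fingers": 1},
    {"delta_pos": [0, 0, -1], "dr": [0, 0, 0], "fingers": 1},
    {"delta_pos": [0, 0, -4], "dr": [0, 0, 0], "fingers": 1},
    {"delta_pos": [0, 0, -9], "dr": [0, 0, 0], "fingers": 1},
  ],
  newtons=45,
)

```text
time: 3.32
tool_pos: [0.4742, -0.1756, 0.0995]
tool_rot: [-3.138, -0.002, 1.549]
contact_force: [0.7, 0.1, -0.7]
opening: 0.0118
grip_force: 45.0
```

```bash
python3 - <<'E'
from h import *
p=viewer.camera_params("wrist"); im=viewer.read_camera("wrist"); cv2.imwrite("pics/w3.png",im[:,:,::-1]); np.savez("w3.npz",**p)
s=robot.observe(); print({k:s[k] for k in("tool_pos","tool_rot","contact_force","torque","opening","grip_force")})
E
```

```text
{'tool_pos': array([ 0.47784085, -0.17739774,  0.10651043]), 'tool_rot': array([3.1341373 , 0.00392174, 1.54898125]), 'contact_force': array([ 2.5742865 , -1.83474499,  4.0767618 ]), 'torque': array([-0.07878505, -0.26446698, -0.00171117]), 'opening': 0.011882852079688895, 'grip_force': 44.999799728393555}
```

View pics/w3.png

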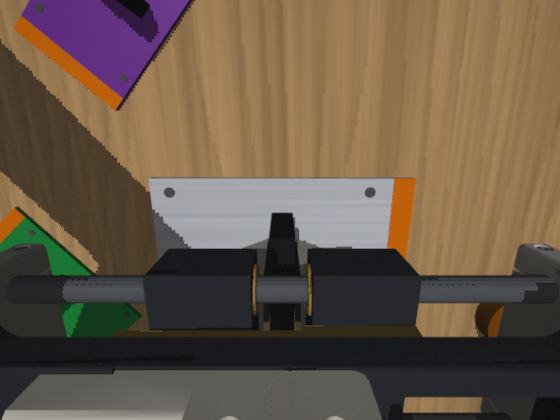

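The cover is held and level in the view, with its far edge at row 178 from x=150 to 414. Next I lift and carry it beside the duct for one look.

>>> step_arm(
  increments=[
    {"delta_pos": [1, 0.3, -4], "dr": [0, 0, -1], "fingers": 1},
    {"delta_pos": [5, 1.3, -8], "dr": [0, 0, -3], "fingers": 1},
    {"delta_pos": [10, 2.5, -11], "dr": [0, 0, -6], "fingers": 1},
    {"delta_pos": [15, 3.8, -12], "dr": [0, 0, -9], "fingers": 1},
    {"delta_pos": [19, 4.9, -12], "dr": [0, 0, -10.7], "fingers": 1},
  ],
)

```text
time: 4.0
tool_pos: [0.5291, 0.0146, 0.221]
tool_rot: [3.139, 0.001, 1.737]
contact_force: [-0.2, -1.0, -1.3]
opening: 0.0117
grip_force: 45.0
```

>>> step_arm(
  increments=[
    {"delta_pos": [1.0, 0, 0], "dr": [0, 0, 0], "fingers": 1},
    {"delta_pos": [1.5, 0, 0], "dr": [0, 0, 0], "fingers": 1},
    {"delta_pos": [1.5, 0, 0], "dr": [0, 0, 0], "fingers": 1},
    {"delta_pos": [1.5, 0, 0], "dr": [0, 0, 0], "fingers": 1},
    {"delta_pos": [1.5, 0, 0], "dr": [0, 0, 0], "fingers": 1},
  ],
)

```text
time: 4.62
tool_pos: [0.526, 0.0267, 0.2192]
tool_rot: [-3.141, 0.0, 1.734]
contact_force: [-0.7, -0.5, -2.4]
opening: 0.0119
grip_force: 45.0
```

```bash
python3 - <<'E'
from h import *
p=viewer.camera_params("wrist"); s=robot.observe(); im=viewer.read_camera("wrist"); cv2.imwrite("pics/w4.png",im[:,:,::-1]); np.savez("w4.npz",tp=s["tool_pos"],tr=s["tool_rot"],**p)
print({k:s[k] for k in("time","tool_pos","tool_rot","contact_force","torque","opening","grip_force")})
E
```

```text
{'time': 4.625, 'tool_pos': array([0.52598546, 0.02670719, 0.21918132]), 'tool_rot': array([-3.14144489e+00,  1.85403457e-04,  1.73427998e+00]), 'contact_force': array([-0.65898909, -0.5275942 , -2.42719882]), 'torque': array([-0.04087705, -0.10575833,  0.00046951]), 'opening': 0.011918580567991301, 'grip_force': 44.99961733818054}
```

View pics/w4.png

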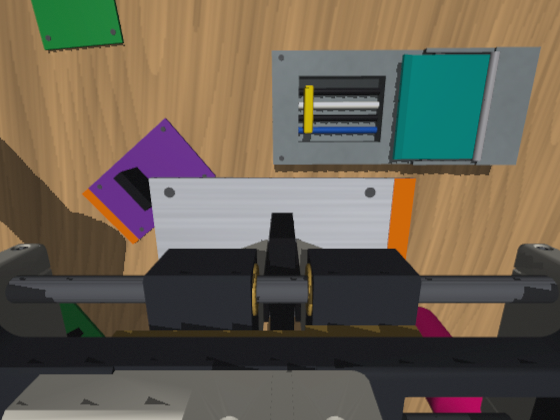

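The view shows the duct top right: its near end at x=273 (rows 51 to 164), yellow bar at (309,110) and teal flap free edge at x≈398. The held cover's far edge is at row 178, from 150 to 414.

```bash
python3 - <<'E'
from h import *
im=cv2.imread("pics/w4.png")[:,:,::-1].copy(); p=np.load("w4.npz"); tp=p["tp"]; R=Rot.from_euler("xyz",p["tr"])
y=blob(mask(im,(22,120,80),(35,255,255),(290,70,330,150)))[1]; w=np.array([ray(p,x,.036)[:2] for x in y]); print("bar",w.round(4).tolist(),w.mean(0).round(4))
t=blob(mask(im,(80,120,50),(95,255,255),(380,40,520,180)))[1]; print("teal",t.round(1).tolist(),[ray(p,x,.0405)[:2].round(4).tolist() for x in t])
m=mask(im,(85,8,60),(120,90,190),(255,40,400,172)); c,b,a=blob(m); print("duct px",b.round(1).tolist())
for uv in [(273,51),(275.5,164),(536,48),(517,164)]: print("corner",uv,ray(p,uv,.03)[:2].round(4))
mo=blob(mask(im,(0,0,0),(179,255,45),(296,70,392,146)))[1]
print("mouth px",mo.round(1).tolist())
# plate in tool frame
m=mask(im,(0,0,120),(179,50,255),(140,172,400,245))|mask(im,(5,150,120),(18,255,255),(380,172,425,245))
rows=[(u,np.flatnonzero(m[172:200,u])[0]+172) for u in range(160,410,10) if m[172:200,u].any()]
f=np.polyfit(*zip(*rows),1); print("edge",f)
for v in (185,200):
    u=np.flatnonzero(m[v]);print(v,u.min(),u.max())
for uv in [(150,np.polyval(f,150)),(414.5,np.polyval(f,414.5))]:
    print("plate tool",R.inv().apply(ray(p,uv,tp[2]-.006)-tp).round(4))
E
```

```text
bar [[0.5321, 0.1429], [0.5416, 0.1444], [0.5512, 0.0955], [0.5413, 0.0939]] [0.5416 0.1192]
teal [[392.8999938964844, 159.8000030517578], [404.0, 46.599998474121094], [490.5, 55.0], [479.3999938964844, 168.3000030517578]] [[0.6439, 0.0824], [0.6247, 0.1956], [0.7146, 0.2025], [0.7433, 0.0892]]
duct px [[274.0, 52.0], [400.0, 52.0], [400.0, 164.0], [274.0, 164.0]]
corner (273, 51) [0.4927 0.1719]
corner (275.5, 164) [0.5141 0.0548]
corner (536, 48) [0.7658 0.22  ]
corner (517, 164) [0.792  0.1008]
mouth px [[301.0, 78.0], [385.0, 78.0], [385.0, 141.0], [301.0, 141.0]]
edge [-3.69692456e-17  1.78000000e+02]
185 149 414
200 151 413
plate tool [ 0.045  -0.0734  0.006 ]
plate tool [0.0451 0.0743 0.006 ]
```

```bash
cat >> h.py <<'E'
O=np.array([.636,.1362,0]); YAW=np.radians(10.0)
def target(nose_x,nose_z,pitch,y=0,drop=.010,fwd=.0745):
    "TCP pose for the cover's nose at duct (nose_x,y,nose_z over desk), nose-down pitch in deg"
    D=Rot.from_euler("z",YAW)*Rot.from_euler("y",np.radians(pitch))
    tcp=O+Rot.from_euler("z",YAW).apply([nose_x,y,nose_z])-D.apply([fwd,0,-drop])
    T=D*Rot.from_euler("z",np.pi/2)*Rot.from_euler("x",np.pi)
    rel(tcp,T.as_euler("xyz")); print(tcp.round(4))
E
python3 - <<'E'
from h import *
target(-.03,.09,4)
E
```

```text
pos [0.526  0.0268 0.2192] rot [-1.800e+02  1.000e-02  9.938e+01]
delta [ 8.89  2.27 11.4 ] dr [ 4.   -0.01 -0.62]
[0.534  0.1182 0.1052]
```

>>> step_arm(
  increments=[
    {"delta_pos": [3, 0.8, 2], "dr": [1.3, 0, -0.2], "fingers": 1},
    {"delta_pos": [6, 1.6, 5], "dr": [2.6, 0, -0.4], "fingers": 1},
    {"delta_pos": [8.9, 2.27, 8.5], "dr": [4, 0, -0.6], "fingers": 1},
    {"delta_pos": [8.9, 2.27, 11.4], "dr": [4, 0, -0.6], "fingers": 1},
    {"delta_pos": [8.9, 2.27, 11.4], "dr": [4, 0, -0.6], "fingers": 1},
  ],
)

```text
time: 5.3
tool_pos: [0.5323, 0.1189, 0.1032]
tool_rot: [-3.067, -0.001, 1.746]
contact_force: [-0.5, 0.2, -0.6]
opening: 0.0115
grip_force: 45.0
```

```bash
python3 - <<'E'
from h import *
p=viewer.camera_params("wrist"); s=robot.observe(); im=viewer.read_camera("wrist"); cv2.imwrite("pics/w5.png",im[:,:,::-1]); np.savez("w5.npz",tp=s["tool_pos"],tr=s["tool_rot"],**p)
print({k:s[k] for k in("time","contact_force","torque","opening","grip_force")})
target(-.03,.036,4)
E
```

```text
{'time': 5.3, 'contact_force': array([-0.54243226,  0.22912263, -0.63557795]), 'torque': array([-0.00496567, -0.13564656, -0.01812851]), 'opening': 0.01148575154515543, 'grip_force': 44.99960482120514}
pos [0.5335 0.1187 0.1049] rot [-1.7590e+02 -2.0000e-02  1.0003e+02]
delta [-0.06  0.42  5.36] dr [-0.1  -0.02  0.03]
[0.534  0.1182 0.0512]
```

View pics/w5.png

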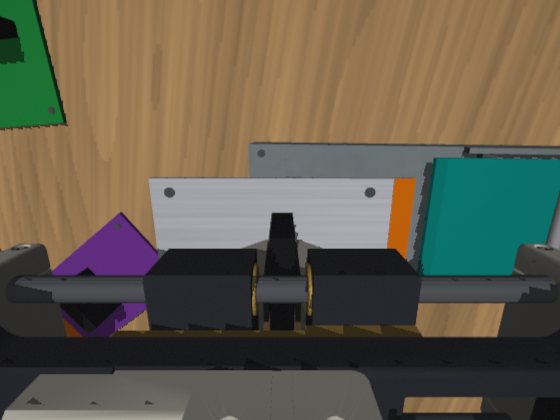

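The duct's far edge is at row ≈143 to 147, near corner (249,143), and the flap's lip corner is at (436,158). The cover is ahead of the flap and looks parallel to the duct.

```bash
python3 - <<'E'
from h import *
im=cv2.imread("pics/w5.png")[:,:,::-1].copy(); p=np.load("w5.npz")
D=Rot.from_euler("z",-YAW)
g=im.astype(int); wood=(g[:,:,0]-g[:,:,2])>25
P=[]
for u in range(265,460,10):
    col=wood[120:170,u]; v=np.flatnonzero(~col)[0]+120; P.append(D.apply(ray(p,(u,v),.03)-O))
P=np.array(P); print("edge y",np.polyfit(P[:,0],P[:,1],1), P[:,1].round(4))
print("near corner",D.apply(ray(p,(249.5,143.5),.03)-O).round(4),"lip corner",D.apply(ray(p,(436,158),.0445)-O).round(4))
E
```

```text
edge y [-0.00727989  0.06076721] [0.062  0.0613 0.0613 0.0614 0.0614 0.0615 0.0615 0.0615 0.0616 0.0609
 0.0609 0.061  0.061  0.0611 0.0611 0.0612 0.0605 0.0605 0.0606 0.0606]
near corner [-0.1354  0.0608  0.03  ] lip corner [-0.0014  0.0526  0.0445]
```

>>> step_arm(
  increments=[
    {"delta_pos": [0, 0.15, 2], "dr": [0, 0, 0], "fingers": 1},
    {"delta_pos": [0, 0.3, 4], "dr": [0, 0, 0], "fingers": 1},
    {"delta_pos": [0, 0.37, 5.35], "dr": [0, 0, 0], "fingers": 1},
    {"delta_pos": [0, 0.37, 5.35], "dr": [0, 0, 0], "fingers": 1},
    {"delta_pos": [0, 0.37, 5.35], "dr": [0, 0, 0], "fingers": 1},
  ],
)

```text
time: 5.98
tool_pos: [0.5345, 0.1189, 0.0526]
tool_rot: [-3.073, -0.0, 1.746]
contact_force: [0.4, 0.0, -1.4]
opening: 0.0121
grip_force: 45.0
```

```bash
python3 - <<'E'
from h import *
v=[]
for i in range(3): viewer.read_camera("wrist"); s=robot.observe(); v.append(s["tool_pos"])
print(np.array(v).round(4).tolist(), s["contact_force"],s["torque"])
target(-.03,.036,4);target(0.0,.034,4);target(.015,.0318,4); target(.029,.0318,4)
E
```

```text
[[0.5345, 0.119, 0.0526], [0.5344, 0.119, 0.0525], [0.5343, 0.1191, 0.0524]] [-0.75189303 -0.75308133 -0.92245216] [ 0.02023512 -0.16778892 -0.01738387]
pos [0.5343 0.1191 0.0524] rot [-1.7609e+02 -1.0000e-02  1.0004e+02]
delta [-0.08 -0.04  0.12] dr [ 0.09 -0.01  0.04]
[0.534  0.1182 0.0512]
pos [0.5343 0.1191 0.0524] rot [-1.7609e+02 -1.0000e-02  1.0004e+02]
delta [-0.08  2.97  0.12] dr [ 0.09 -0.01  0.04]
[0.5635 0.1234 0.0492]
pos [0.5343 0.1191 0.0524] rot [-1.7609e+02 -1.0000e-02  1.0004e+02]
delta [-0.08  4.48  0.24] dr [ 0.09 -0.01  0.04]
[0.5783 0.126  0.047 ]
pos [0.5343 0.1191 0.0524] rot [-1.7609e+02 -1.0000e-02  1.0004e+02]
delta [-0.08  5.87  0.14] dr [ 0.09 -0.01  0.04]
[0.5921 0.1285 0.047 ]
```

>>> step_arm(
  increments=[
    {"delta_pos": [0, 1.2, 0.07], "dr": [0, 0, 0], "fingers": 1},
    {"delta_pos": [0, 2.4, 0.1], "dr": [0, 0, 0], "fingers": 1},
    {"delta_pos": [0, 3.3, 0.14], "dr": [0, 0, 0], "fingers": 1},
    {"delta_pos": [0, 4.0, 0.18], "dr": [0, 0, 0], "fingers": 1},
    {"delta_pos": [0, 4.5, 0.22], "dr": [0, 0, 0], "fingers": 1},
  ],
)

```text
time: 6.75
tool_pos: [0.5782, 0.1269, 0.0459]
tool_rot: [-3.071, -0.0, 1.746]
contact_force: [-0.2, 0.5, -0.7]
opening: 0.0114
grip_force: 45.0
```

```bash
python3 - <<'E'
from h import *
p=viewer.camera_params("wrist"); s=robot.observe(); im=viewer.read_camera("wrist"); cv2.imwrite("pics/w6.png",im[:,:,::-1])
print({k:s[k] for k in("time","contact_force","torque","opening","grip_force")})
target(.029,.0318,4)
im=viewer.read_camera("scene"); cv2.imwrite("pics/s6.png",cv2.resize(im[170:290,290:430,::-1],None,fx=4,fy=4))
E
```

```text
{'time': 6.75, 'contact_force': array([-0.15674196,  0.46831222, -0.69529947]), 'torque': array([-0.00239213, -0.18982966, -0.04213933]), 'opening': 0.011395384442571132, 'grip_force': 44.99958515167236}
pos [0.5786 0.1269 0.0459] rot [-1.7601e+02 -2.0000e-02  1.0004e+02]
delta [-0.08  1.34 -0.2 ] dr [ 0.01 -0.01  0.04]
[0.5921 0.1285 0.047 ]
```

View pics/w6.png

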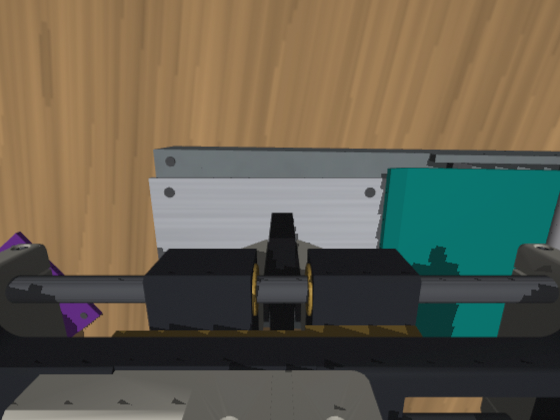

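The orange edge has gone under the flap's lip (x≈383), with no contact force and the flap down. I push on to about 29 to 30 mm.

>>> step_arm(
  increments=[
    {"delta_pos": [0, 0.4, -0.03], "dr": [0, 0, 0], "fingers": 1},
    {"delta_pos": [0, 0.8, -0.06], "dr": [0, 0, 0], "fingers": 1},
    {"delta_pos": [0, 1.2, -0.08], "dr": [0, 0, 0], "fingers": 1},
    {"delta_pos": [0, 1.5, -0.1], "dr": [0, 0, 0], "fingers": 1},
    {"delta_pos": [0, 1.5, -0.1], "dr": [0, 0, 0], "fingers": 1},
  ],
)

```text
time: 7.48
tool_pos: [0.5928, 0.1294, 0.0461]
tool_rot: [-3.072, -0.0, 1.746]
contact_force: [-0.3, -0.4, -0.6]
opening: 0.012
grip_force: 45.0
```

```bash
python3 - <<'E'
from h import *
for i in range(4):
    s=robot.observe(); print(s["tool_pos"].round(4),s["contact_force"].round(1),s["torque"].round(2)); im=viewer.read_camera("wrist")
cv2.imwrite("pics/w7.png",im[:,:,::-1])
target(.030,.030,0);target(.030,.030,2)
E
```

```text
[0.5928 0.1294 0.0461] [-0.3 -0.4 -0.6] [-0.01 -0.17 -0.04]
[0.5926 0.1294 0.0461] [ 0.2 -0.5 -1.2] [-0.06 -0.16 -0.01]
[0.5925 0.1294 0.0461] [-0.8 -0.2 -0.8] [-0.01 -0.21 -0.04]
[0.5925 0.1294 0.0461] [-0.   0.5 -1.1] [ 0.06 -0.16 -0.01]
pos [0.5925 0.1294 0.0461] rot [-1.7599e+02 -2.0000e-02  1.0004e+02]
delta [-0.09 -0.    0.62] dr [-4.01 -0.02  0.04]
[0.5922 0.1285 0.04  ]
pos [0.5925 0.1294 0.0461] rot [-1.7599e+02 -2.0000e-02  1.0004e+02]
delta [-0.09  0.02  0.35] dr [-2.01 -0.01  0.04]
[0.5926 0.1285 0.0426]
```

>>> step_arm(
  increments=[
    {"delta_pos": [0, 0, 0.15], "dr": [-1, 0, 0], "fingers": 1},
    {"delta_pos": [0, 0, 0.3], "dr": [-2, 0, 0], "fingers": 1},
    {"delta_pos": [0, 0, 0.45], "dr": [-3, 0, 0], "fingers": 1},
    {"delta_pos": [0, 0, 0.55], "dr": [-4, 0, 0], "fingers": 1},
    {"delta_pos": [0, 0, 0.55], "dr": [-4, 0, 0], "fingers": 1},
  ],
)

```text
time: 8.3
tool_pos: [0.5921, 0.1294, 0.041]
tool_rot: [3.141, -0.0, 1.746]
contact_force: [0.1, -0.3, 2.3]
opening: 0.0118
grip_force: 45.0
```

```bash
python3 - <<'E'
from h import *
for i in range(3):
    s=robot.observe(); print(s["tool_pos"].round(4),s["contact_force"].round(1),s["torque"].round(2)); viewer.read_camera("wrist")
target(.030,.030,0)
E
```

```text
[0.5921 0.1294 0.041 ] [ 0.1 -0.3  2.3] [-0.05  0.13  0.02]
[0.5921 0.1293 0.0409] [-0.3 -0.2  1.9] [-0.04  0.2   0.02]
[0.5921 0.1293 0.0409] [-1.1  0.4  2.7] [-0.07  0.21 -0.01]
pos [0.5921 0.1293 0.0408] rot [-1.7997e+02 -1.0000e-02  1.0004e+02]
delta [-0.08 -0.01  0.08] dr [-0.03 -0.01  0.04]
[0.5922 0.1285 0.04  ]
```

>>> step_arm(
  increments=[
    {"delta_pos": [0, 0, 0.04], "dr": [0, 0, 0], "fingers": 1},
    {"delta_pos": [0, 0, 0.08], "dr": [0, 0, 0], "fingers": 1},
    {"delta_pos": [0, 0, 0.12], "dr": [0, 0, 0], "fingers": 1},
    {"delta_pos": [0, 0, 0.15], "dr": [0, 0, 0], "fingers": 1},
    {"delta_pos": [0, 0, 0.15], "dr": [0, 0, 0], "fingers": 1},
  ],
)

```text
time: 9.07
tool_pos: [0.5921, 0.1293, 0.0407]
tool_rot: [-3.142, -0.0, 1.746]
contact_force: [-5.9, -1.4, 14.1]
opening: 0.0114
grip_force: 45.0
```

```bash
python3 - <<'E'
from h import *
for i in range(3):
    s=robot.observe(); print(s["tool_pos"].round(4),np.degrees(s["tool_rot"]).round(2),s["contact_force"].round(1),s["torque"].round(2)); viewer.read_camera("wrist")
E
```

```text
[0.5921 0.1293 0.0407] [-1.8000e+02 -1.0000e-02  1.0005e+02] [-5.9 -1.4 14.1] [-0.19  0.87 -0.01]
[0.5921 0.1293 0.0407] [ 1.8000e+02 -1.0000e-02  1.0005e+02] [-5.  -0.9 15.2] [-0.2   0.91 -0.01]
[0.5921 0.1293 0.0407] [ 1.8000e+02 -1.0000e-02  1.0004e+02] [-5.  -0.9 14. ] [-0.21  0.91  0.03]
```

```bash
python3 - <<'E'
from h import *
p=viewer.camera_params("wrist"); im=viewer.read_camera("wrist"); b=viewer.read_camera("scene")
w=im[120:400,130:560,::-1]; s=cv2.resize(b[170:290,290:430,::-1],None,fx=3,fy=3)
c=np.zeros((280+360,430,3),np.uint8); c[:280]=w; c[280:,:420]=s[:360]; cv2.imwrite("pics/f.png",c[:600])
D=Rot.from_euler("z",-YAW)
m=mask(im,(80,120,50),(95,255,255)); y,x=np.nonzero(m); k=(y<200)
print("flap lip col by row",[(r,int(x[y==r].min())) for r in range(175,240,10)])
top=np.flatnonzero(m[:, 420])[0]; print("top row at 420",top)
cu=int(x[y==185].min()); print("lip corner duct",D.apply(ray(p,(cu,int(np.flatnonzero(m[:,cu+4])[0])),.0445)-O).round(4))
pl=mask(im,(0,0,110),(179,50,255)); print("plate edge rows",[int(np.flatnonzero(pl[172:200,u])[0])+172 for u in (170,220,270,320,350)],"left col",int(np.flatnonzero(pl[185,140:200])[0])+140)
E
```

```text
flap lip col by row [(175, 361), (185, 360), (195, 360), (205, 359), (215, 358), (225, 357), (235, 356)]
top row at 420 168
lip corner duct [-0.0035  0.0524  0.0445]
plate edge rows [172, 172, 172, 172, 172] left col 140
```

View pics/f.png

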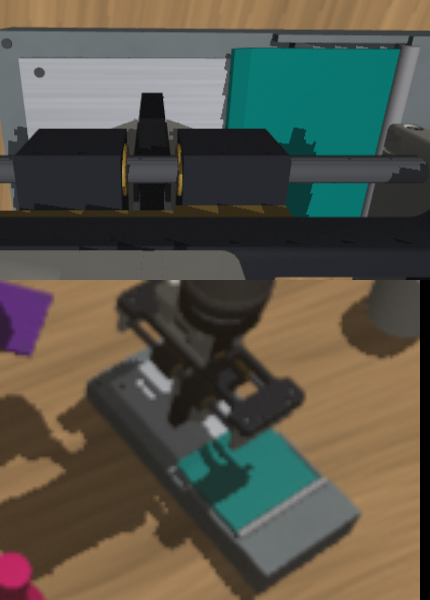

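The cover lies parallel in the duct, with about 30 mm under the flap. The flap is down, and the cover hasn't slipped in the grip and is pressed with about 14 N.

```bash
python3 -c "
from cell import robot
s=robot.observe();print(s['time'],s['contact_force']);print(robot.hand_in())"
```

```text
9.325 [-5.83818719 -1.65289284 14.0949904 ]
the job is handed in; nothing more can be done
None
```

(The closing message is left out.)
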